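Fill and level a saddler's hardware box

ROBOT

A 6-joint arm with a two-finger parallel gripper is mounted at the origin on the work surface. World frame = base frame: x ahead of the robot, y to its left, z up, the work surface at z = 0. Lengths are in m, angles in rad, forces in N, time in s.
With the tool pointing down it reaches from about 0.3 to 0.875 m from the base axis. Payload 6.4 kg.
Tool frame: the origin (TCP) lies at the very end of the fingers, on their centre line; the grasp point (between the pads) lies 19 mm behind it; z points along the fingers, y is the line along which they close (so a half turn about z gives the same grasp; the last joint's range is limited). The gripper opens to 85 mm and grips with 20 to 120 N. Pads are 22 mm wide; open, the fingers measure 114 mm over their backs; the gripper's body (76 mm by 85 mm) begins 54 mm behind the grasp point. The pads swing forward as they close: fully open they stand 13 mm farther back than shut.
Start: joints at [-0.206, 0.181, 1.607, -0, 1.354, -0.206], TCP at [0.575, 0, 0.231] pointing down, gripper open.
Joint ranges: [-2.99, 2.99], [-0.89, 2.07], [0.3, 2.58], [-1.14, 4.28], [0, 2.63], [-3.12, 3.12]. Speed limits (rad/s): [2.57, 2.57, 3.01, 3.14, 3.14, 3.14].

INTERFACE

Orientations are given as a unit quaternion [w, x, y, z].
In Python, from bench import telemetry, camera, ctrl, spotter gives the robot as it stands.
- The arm moves only by the tool send_rows, never from a script. Its argument "series" is a list of rows, each a list of 3 entries, a list of its own where there are three numbers: the turn, a rotation vector about the world's x, y, z in degrees, then the shift along the world's x, y, z in mm, then the closure, from -1 (fully open) to 1 (shut), so that 0 is half open. In form: [[[rx, ry, rz], [dx, dy, dz], gripper], ...]. A call has 1 to 10 rows; each row is the pose to reach, as a shift and turn from the pose commanded when the call began; what a row does not reach only later rows make up. A row lasts 1/8 s, in which the tool goes at most 62.5 mm and 10.7 degrees, less where a joint would pass 70% of its speed; a pose out of reach is approached as far as the arm can. A call with a gripper value outside its range is refused whole. The fingers move at their own pace and stop on an object; the grip force is fixed at half the most. Time passes only in rows, so rows that repeat a pose let the fingers close. It gives the time, the measured TCP pose, the force, the opening and the grip force at its end, in the units of the state.
- telemetry.get_obs(): the state, without advancing time (a new reading comes with each control period).
- camera(name): name is "scene" or "side" or "wrist"; returns a dict with "pixels" (384x512x3 uint8, red, green, blue), "camera_matrix" (3x3 intrinsics, pixels), "dist_coeffs" ([k1, k2, p1, p2, k3] as OpenCV has them; the pictures are not rectified), "xyz" and "orientation" of the camera in the world. Camera axes: x right, y up, looking along -z (the intrinsics and any distortion apply to the point x, -y, -z); pixel columns grow to the right and rows downward; lengths in m; the calibration is good to about 2 mm. A picture is of the moment at which its call begins. There is no depth.
- ctrl.hand_in(): hands the job in; it is judged then, once.
Trained networks look in the newest picture that a camera, given by its name, has taken for a name from the list of things; names that differ only in an ending like _2 or _b are one class to them, and where a whole thing is asked for, a point or a joint stands for the part that bears it (a point fixed in the world has none). Each returns a list of dicts, best first, with "conf" (0 to 1); they miss things now and then, are a little off and sometimes report something else, mostly with a low value. They report only what shows in the picture. A call takes as long as a camera call. They do not tell look-alikes from the thing itself.
- spotter.boxes_of(thing, camera): "xyz" ([x, y, z] in m, in world coordinates, good to about 4 mm: the middle of the surface that is visible of it).
- spotter.landmark_of(thing, camera): "xyz" ([x, y, z] in m, in world coordinates, good to about 4 mm: a listed point, or the origin of a listed thing).
The state is a dict: "time_s": time; "q": joint angles; "dq": joint speeds; "joint_efforts": joint torques, N m; "eef_pos": TCP position; "eef_rot": TCP orientation; "wrist_force": force on the tool from outside, world axes, zero at the start; "torque": the same for the moment, N m; "opening": opening from 0.0 (shut) to 1.0 (fully open); "grasp_force": force on a finger pad.
Only numpy, scipy, OpenCV 4.12 (cv2) and the standard library are available. Lean on these libraries where they do the work, as an engineer would, in place of code of your own. Each camera call takes 0.05 s, during which the arm holds its last target. There are 200 camera calls.

TASK

Make up this hardware box: pour all the brass balls from the spouted jug into the box's small compartment and stand the empty jug upright on its cork mat again, and lay every carton that is on the bench flat, mark upward, in the long compartment, side by side, so that nothing stands above the rim. When the balls and all the cartons are in, prove it: slide the levelling bar by its knob all the way across to its far stop and then back fully home. Leave the glue jar, the hammer and the wax where they are.

Things in the scene. Friction and masses are not known exactly. Their poses are not given: they have to be found in the camera images.
- box: open light-wood box fixed to the bench, 128 (x) x 322 (y) mm outside, rim 46 mm above the bench, walls and floor 6 mm, inside 40 mm deep. Origin on the bench under its centre. Along its y: at -y the small ball compartment (green floor), a partition, the long carton compartment, and at +y a solid 30 mm end block at rim height where the levelling bar is parked.
- well (a point): centre of the floor of the small ball compartment, inside 116 (box x) x 84 (box y) mm, 40 mm deep below the rim; axes as the box
- bay (a point): centre of the floor of the long carton compartment, inside 116 (box x) x 196 (box y) mm, 40 mm deep below the rim; axes as the box. It takes four cartons flat side by side along box y (their 60 mm length along box x).
- bar (a joint): aluminium levelling bar sliding 2 mm above the box's rim. In m: 0 = home over the end block, growing along box -y to 0.214 = far stop over the partition. Bar 20 mm wide, 10 mm thick, top 58 mm above the bench; it spans the box across x and overhangs on the box's -x side, where its knob stands. About 1.5 N of friction; stays where left.
- bar_knob (a point): grip point on the bar's red upright knob, 16 mm diameter, 40 mm tall (58 to 98 mm above the bench); this point is on its axis 84 mm above the bench, 88 mm from the box's centre line on the -x side; it travels with the bar
- mat: round cork mat fixed to the bench, 180 mm diameter, 4 mm thick, origin on the bench under its centre; the jug's place
- jug: blue sheet-metal jug, 0.2-0.4 kg, open top. Origin at the centre of its underside, z up; base 50 (x) x 58 (y) mm. Its flat upright sides, y = +-29 mm, x = -25 to 35 mm, 80 mm tall, can be gripped across (58 mm) from above. The spout points to its +x, a chute rising outward at 48 degrees, so balls run out when it is tipped forward 65 to 70 degrees. Black loop handle at the back, to x = -54 mm.
- lip (a point): middle of the jug's pouring lip, at x = 89, y = 0, z = 75 mm of the jug; the chute starts from the base at x = 25 mm and narrows to about 31 mm inside here
- ball1: brass ball, 14 mm diameter, 12 g, origin at its centre; starts lying loose in the jug; absent in some starts
- ball2: brass ball, 14 mm diameter, 12 g, origin at its centre; starts lying loose in the jug; absent in some starts
- ball3: brass ball, 14 mm diameter, 12 g, origin at its centre; starts lying loose in the jug; absent in some starts
- ball4: brass ball, 14 mm diameter, 12 g, origin at its centre; starts lying loose in the jug; absent in some starts
- ball5: brass ball, 14 mm diameter, 12 g, origin at its centre; starts lying loose in the jug; absent in some starts
- ball6: brass ball, 14 mm diameter, 12 g, origin at its centre; starts lying loose in the jug; absent in some starts
- carton1: small cardboard carton with a white band and a red mark on top, 60 (x) x 42 (y) x 36 (z) mm, 0.08 to 0.17 kg; origin at the centre of its underside, z up; absent in some starts
- carton2: small cardboard carton with a white band and a green mark on top, 60 (x) x 42 (y) x 36 (z) mm, 0.08 to 0.17 kg; origin at the centre of its underside, z up; absent in some starts
- carton3: small cardboard carton with a white band and a yellow mark on top, 60 (x) x 42 (y) x 36 (z) mm, 0.08 to 0.17 kg; origin at the centre of its underside, z up; absent in some starts
- carton4: small cardboard carton with a white band and a blue mark on top, 60 (x) x 42 (y) x 36 (z) mm, 0.08 to 0.17 kg; origin at the centre of its underside, z up; absent in some starts
- glue: glue jar, 60 mm diameter, 85 mm tall, origin under its centre; leave alone
- mallet: hammer lying on the bench, 240 mm long, lies beyond the box; leave alone
- wax: yellow block of wax, 70 x 45 x 30 mm, origin under its centre; leave alone
Not all that is in view belongs to the job. What is shaped like the carton3 but black or pink is not meant. Of the things shaped like the jug, the blue one is meant.

How it is judged:
On the way, in this order (a step that is already met when the one before it is completed fails the run):
1. all balls are in the small compartment and every carton present lies flat in the long compartment, with the bar at home (x of ball1 in the frame of well between -0.058 and 0.058 m and y of ball1 in the frame of well between -0.042 and 0.042 m and z of each of ball1, ball2, ball3, ball4, ball5, ball6 in the frame of well below 0.04 m and x of ball2 in the frame of well between -0.058 and 0.058 m and y of ball2 in the frame of well between -0.042 and 0.042 m and x of ball3 in the frame of well between -0.058 and 0.058 m and y of ball3 in the frame of well between -0.042 and 0.042 m and x of ball4 in the frame of well between -0.058 and 0.058 m and y of ball4 in the frame of well between -0.042 and 0.042 m and x of ball5 in the frame of well between -0.058 and 0.058 m and y of ball5 in the frame of well between -0.042 and 0.042 m and x of ball6 in the frame of well between -0.058 and 0.058 m and y of ball6 in the frame of well between -0.042 and 0.042 m and x of carton1 in the frame of bay between -0.058 and 0.058 m and y of carton1 in the frame of bay between -0.098 and 0.098 m and z of each of carton1, carton2, carton3, carton4 in the frame of bay below 0.004 m and angle between each of carton1, carton2, carton3, carton4's own z axis and vertical below 0.08 rad and x of carton2 in the frame of bay between -0.058 and 0.058 m and y of carton2 in the frame of bay between -0.098 and 0.098 m and x of carton3 in the frame of bay between -0.058 and 0.058 m and y of carton3 in the frame of bay between -0.098 and 0.098 m and x of carton4 in the frame of bay between -0.058 and 0.058 m and y of carton4 in the frame of bay between -0.098 and 0.098 m and value of joint bar below 0.02 m), for 0.2 s.
2. the levelling bar is slid across to its far stop over the packed box (x of ball1 in the frame of well between -0.058 and 0.058 m and y of ball1 in the frame of well between -0.042 and 0.042 m and z of each of ball1, ball2, ball3, ball4, ball5, ball6 in the frame of well below 0.04 m and x of ball2 in the frame of well between -0.058 and 0.058 m and y of ball2 in the frame of well between -0.042 and 0.042 m and x of ball3 in the frame of well between -0.058 and 0.058 m and y of ball3 in the frame of well between -0.042 and 0.042 m and x of ball4 in the frame of well between -0.058 and 0.058 m and y of ball4 in the frame of well between -0.042 and 0.042 m and x of ball5 in the frame of well between -0.058 and 0.058 m and y of ball5 in the frame of well between -0.042 and 0.042 m and x of ball6 in the frame of well between -0.058 and 0.058 m and y of ball6 in the frame of well between -0.042 and 0.042 m and x of carton1 in the frame of bay between -0.058 and 0.058 m and y of carton1 in the frame of bay between -0.098 and 0.098 m and z of each of carton1, carton2, carton3, carton4 in the frame of bay below 0.004 m and angle between each of carton1, carton2, carton3, carton4's own z axis and vertical below 0.08 rad and x of carton2 in the frame of bay between -0.058 and 0.058 m and y of carton2 in the frame of bay between -0.098 and 0.098 m and x of carton3 in the frame of bay between -0.058 and 0.058 m and y of carton3 in the frame of bay between -0.098 and 0.098 m and x of carton4 in the frame of bay between -0.058 and 0.058 m and y of carton4 in the frame of bay between -0.098 and 0.098 m and value of joint bar above 0.204 m), for 0.1 s.
At the end, for the whole second after the job is handed in: All balls present lie in the small compartment below the rim; every carton present lies flat (within 4 mm of the floor, tilt below 0.08 rad) in the long compartment; the bar is within 12 mm of home; the jug stands upright (tilt below 0.08 rad) on the mat, within 50 mm of its centre; all at rest (x of ball1 in the frame of well between -0.058 and 0.058 m and y of ball1 in the frame of well between -0.042 and 0.042 m and z of each of ball1, ball2, ball3, ball4, ball5, ball6 in the frame of well below 0.04 m and x of ball2 in the frame of well between -0.058 and 0.058 m and y of ball2 in the frame of well between -0.042 and 0.042 m and x of ball3 in the frame of well between -0.058 and 0.058 m and y of ball3 in the frame of well between -0.042 and 0.042 m and x of ball4 in the frame of well between -0.058 and 0.058 m and y of ball4 in the frame of well between -0.042 and 0.042 m and x of ball5 in the frame of well between -0.058 and 0.058 m and y of ball5 in the frame of well between -0.042 and 0.042 m and x of ball6 in the frame of well between -0.058 and 0.058 m and y of ball6 in the frame of well between -0.042 and 0.042 m and x of carton1 in the frame of bay between -0.058 and 0.058 m and y of carton1 in the frame of bay between -0.098 and 0.098 m and z of each of carton1, carton2, carton3, carton4 in the frame of bay below 0.004 m and angle between each of carton1, carton2, carton3, carton4, jug's own z axis and vertical below 0.08 rad and x of carton2 in the frame of bay between -0.058 and 0.058 m and y of carton2 in the frame of bay between -0.098 and 0.098 m and x of carton3 in the frame of bay between -0.058 and 0.058 m and y of carton3 in the frame of bay between -0.098 and 0.098 m and x of carton4 in the frame of bay between -0.058 and 0.058 m and y of carton4 in the frame of bay between -0.098 and 0.098 m and horizontal distance between jug and mat below 0.05 m and z of jug in the frame of mat below 0.01 m and linear speed of each of carton1, carton2, carton3, carton4, jug below 0.03 m/s and value of joint bar below 0.012 m); the robot touches nothing.
It fails at once if the glue jar is moved more than 30 mm (distance of glue from where it was at the start of the episode above 0.03 m).
It fails at once if the hammer is moved more than 30 mm (distance of mallet from where it was at the start of the episode above 0.03 m).
It fails at once if the wax is moved more than 30 mm (distance of wax from where it was at the start of the episode above 0.03 m).
Of carton1, carton2, carton3, carton4 only 3 to 4 are there at a start; the rules pass over those that are not, and their reading is None.
Of ball1, ball2, ball3, ball4, ball5, ball6 only 4 to 6 are there at a start; the rules pass over those that are not, and their reading is None.
At some moment in a run one of carton1, carton2, carton3, carton4 may be knocked a few centimetres aside while the robot is not near it.
It also fails if it takes over 192 s, if anything falls off the work surface, if the arm or the gripper's body presses on something with over 40 N, if the wrist force passes 120 N, or if a joint passes its speed limit or range.

## Working session

There is one attempt and no reset: what is moved stays moved. The work goes in short steps, Python scripts to look and compute and a tool call to move; the robot and the scene stay as the last step left them, time stands still between calls to the robot, and variables do not carry over. Pictures are saved under pics/ and viewed, at most 14 in all, crops included, and the job is handed in when it is done.

Besides the shell and the picture viewer there is one more tool, called after "Emit:" by a JSON object that holds its "method" and its "body". send_rows: Moves the arm, as the interface text tells. Its arguments: {"type":"object","properties":{"series":{"type":"array","items":{"type":"array"}}},"required":["series"]}

```bash
mkdir -p pics; cat > h.py <<'E'
import numpy as np, cv2
from scipy.spatial.transform import Rotation as R
from bench import telemetry, camera, ctrl, spotter
def cam(n,save=None):
    c=camera(n)
    if save: cv2.imwrite('pics/'+save,c['pixels'][:,:,::-1])
    return c
def rot(c):
    q=c['orientation']; return R.from_quat([q[1],q[2],q[3],q[0]]).as_matrix()
def pix2w(c,uv,z):
    p=cv2.undistortPoints(np.array([[uv]],float),np.array(c['camera_matrix']),np.array(c['dist_coeffs']))[0,0]
    d=rot(c)@np.array([p[0],-p[1],-1]); o=np.array(c['xyz']); return o+d*(z-o[2])/d[2]
def w2pix(c,P):
    p=rot(c).T@(np.array(P)-np.array(c['xyz'])); p=np.array([[p[0],-p[1],-p[2]]])
    return cv2.projectPoints(p,np.zeros(3),np.zeros(3),np.array(c['camera_matrix']),np.array(c['dist_coeffs']))[0][0,0]
E
python3 - <<'E'
from h import *
for n in ['scene','side']:
    c=cam(n,n+'0.png'); print(n,np.round(c['xyz'],3))
    for t in ['box','well','bay','bar_knob','mat','jug','lip','carton1','carton2','carton3','carton4','glue','mallet','wax','ball1']:
        try: print(t,[(np.round(d['xyz'],3).tolist(),round(d['conf'],2),np.round(w2pix(c,d['xyz'])).tolist()) for d in spotter.landmark_of(t,n)])
        except Exception as e: print(t,e)
E
```

```text
scene [ 1.011 -0.655  1.143]
box [([0.603, -0.015, 0.0], 0.77, [286.0, 220.0]), ([0.427, -0.337, 0.021], 0.39, [162.0, 265.0])]
well [([0.602, -0.125, 0.006], 0.97, [263.0, 246.0]), ([0.453, -0.352, 0.012], 0.28, [166.0, 276.0])]
bay [([0.603, 0.022, 0.002], 0.7, [293.0, 212.0]), ([0.523, 0.419, -0.002], 0.25, [340.0, 123.0])]
bar_knob [([0.516, 0.126, 0.083], 0.8, [290.0, 158.0]), ([0.437, -0.34, 0.018], 0.34, [164.0, 268.0])]
mat [([0.444, -0.324, 0.0], 0.71, [171.0, 269.0]), ([0.532, 0.307, 0.003], 0.54, [325.0, 143.0])]
jug [([0.257, -0.316, -0.0], 0.66, [125.0, 231.0]), ([0.346, -0.116, 0.003], 0.6, [195.0, 200.0]), ([0.443, -0.334, 0.001], 0.57, [168.0, 271.0])]
lip [([0.178, -0.284, 0.077], 0.86, [107.0, 195.0]), ([0.523, -0.374, 0.081], 0.73, [176.0, 285.0]), ([0.531, 0.307, 0.001], 0.66, [325.0, 143.0]), ([0.434, -0.124, 0.074], 0.61, [214.0, 202.0])]
carton1 [([0.526, 0.42, -0.003], 0.87, [341.0, 123.0]), ([0.533, 0.312, 0.0], 0.75, [326.0, 142.0]), ([0.603, 0.017, 0.004], 0.55, [292.0, 212.0])]
carton2 [([0.526, 0.42, -0.003], 0.87, [341.0, 123.0]), ([0.533, 0.312, 0.0], 0
[... 2193 characters left out ...]
), ([0.411, 0.393, -0.001], 0.81, [160.0, 157.0]), ([0.3, 0.359, -0.002], 0.77, [137.0, 179.0]), ([0.408, 0.268, -0.001], 0.76, [181.0, 178.0])]
carton4 [([0.536, 0.308, 0.002], 0.85, [205.0, 152.0]), ([0.411, 0.393, -0.001], 0.81, [160.0, 157.0]), ([0.3, 0.359, -0.002], 0.77, [137.0, 179.0]), ([0.408, 0.268, -0.001], 0.76, [181.0, 178.0])]
glue [([0.696, -0.34, -0.001], 0.95, [387.0, 246.0])]
mallet [([0.772, 0.044, -0.002], 0.94, [308.0, 161.0])]
wax [([0.773, 0.044, -0.003], 0.25, [309.0, 161.0]), ([0.532, 0.308, 0.006], 0.17, [204.0, 152.0])]
ball1 [([0.444, -0.323, 0.015], 0.45, [324.0, 294.0]), ([0.461, -0.334, 0.014], 0.38, [331.0, 293.0]), ([0.446, -0.328, 0.0], 0.3, [325.0, 298.0])]
```

View pics/scene0.png

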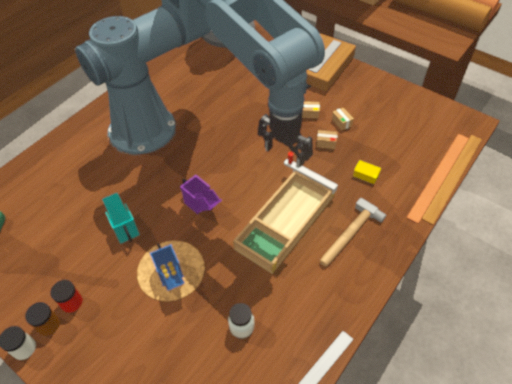

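View pics/side0.png

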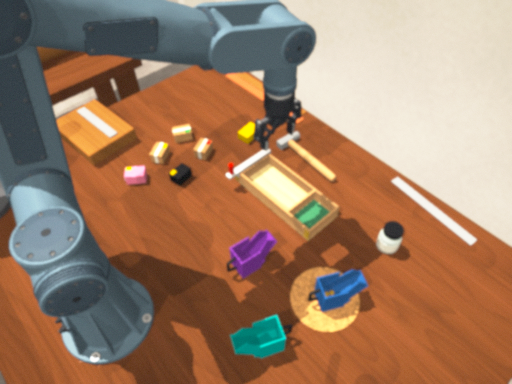

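The scene shows three cartons around (343,118), (311,107) and (326,140). The blue jug with its balls is on the mat at (168,268), and the box is at (286,220). Next I'll zoom on the cartons and box in both views.

```bash
python3 - <<'E'
from h import *
a=cv2.imread('pics/scene0.png');b=cv2.imread('pics/side0.png')
f=lambda im,x,y,w,h:cv2.resize(im[y:y+h,x:x+w],(400,300),interpolation=cv2.INTER_CUBIC)
o=np.vstack([np.hstack([f(a,292,90,80,60),f(b,145,115,80,60)]),np.hstack([f(a,225,155,128,120)if 0 else f(a,220,165,140,105),f(b,220,140,140,105)])])
cv2.imwrite('pics/crop0.png',o)
E
```

```text
(no output)
```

View pics/crop0.png

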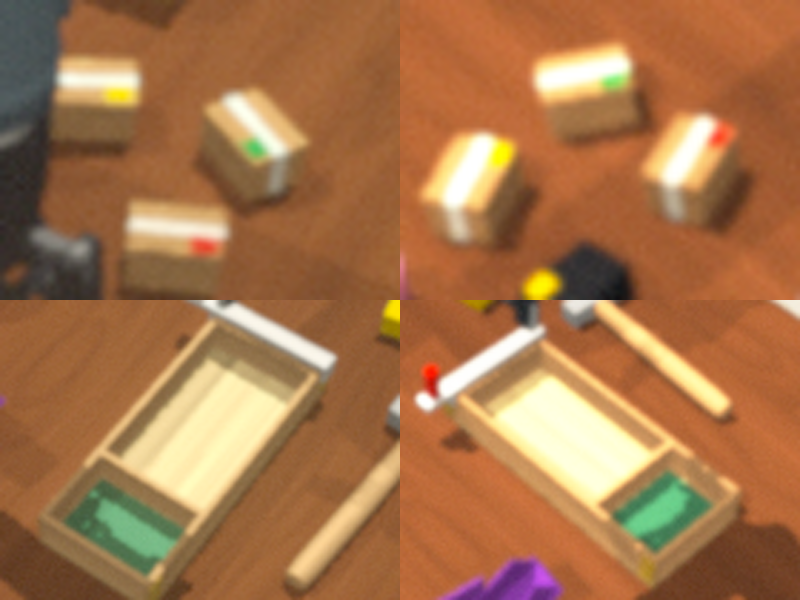

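The crops show exactly three cartons, red, green and yellow, all mark up. The pink and black ones are look-alikes. The jug yaw is about -28°. I'm moving over the jug.

Emit:
{"method": "send_rows", "body": {"series": [[[0, 0, -7], [-30, -60, 20], -1], [[0, 0, -14], [-60, -120, 30], -1], [[0, 0, -21], [-90, -180, 40], -1], [[0, 0, -28], [-115, -240, 40], -1], [[0, 0, -28], [-130, -300, 40], -1], [[0, 0, -28], [-130, -335, 40], -1], [[0, 0, -28], [-130, -335, 40], -1]]}}

```text
time_s: 2.48
eef_pos: [0.4439, -0.3385, 0.2711]
eef_rot: [0.0, 0.858, 0.513, -0.0]
wrist_force: [0.7, 0.5, -0.3]
opening: 1.001
grasp_force: 0.0
```

```bash
python3 - <<'E'
from h import *
o=telemetry.get_obs(); print(o['eef_pos'],o['eef_rot'],o['q'])
c=cam('wrist','w1.png'); print(c['xyz'],rot(c).round(2).tolist())
J=[];L=[]
for n in ['wrist','scene','side']:
    if n!='wrist': cam(n)
    for t in ['jug','lip','mat','box','well','bay','bar_knob']:
        print(n,t,[(np.round(d['xyz'],3).tolist(),round(d['conf'],2)) for d in spotter.landmark_of(t,n)])
    for t in ['box','bay','bar_knob']:print(n,t,'B',[(np.round(d['xyz'],3).tolist(),round(d['conf'],2)) for d in spotter.boxes_of(t,n)][:1])
E
```

```text
[ 0.44385114 -0.33851634  0.27109853] [ 2.70194457e-04  8.58436636e-01  5.12919474e-01 -2.87045719e-04] [-8.63814006e-01  1.11540600e-01  1.60412366e+00 -6.63534859e-04
  1.42549190e+00 -3.70086376e-01]
[ 0.4795275  -0.27078934  0.41239511] [[0.88, 0.45, 0.14], [-0.47, 0.84, 0.26], [0.0, -0.3, 0.95]]
wrist jug [([0.44, -0.332, 0.002], 0.84), ([0.352, -0.116, -0.002], 0.68), ([0.257, -0.313, -0.002], 0.66)]
wrist lip [([0.519, -0.375, 0.077], 0.95), ([0.177, -0.28, 0.073], 0.77)]
wrist mat []
wrist box []
wrist well []
wrist bay []
wrist bar_knob [([0.521, -0.378, 0.078], 0.75)]
wrist box B []
wrist bay B []
wrist bar_knob B []
scene jug [([0.351, -0.115, -0.002], 0.92), ([0.255, -0.316, 0.0], 0.85), ([0.441, -0.332, 0.001], 0.57)]
scene lip [([0.435, -0.124, 0.076], 0.97), ([0.524, -0.375, 0.081], 0.68), ([0.178, -0.282, 0.077], 0.58)]
scene mat [([0.446, -0.323, 0.004], 0.88), ([0.605, -0.016, 0.0], 0.47)]
scene box [([0.604, -0.016, -0.0], 0.6), ([0.513, 0.126, 0.082], 0.55)]
scene well [([0.6, -0.128, 0.004], 0.64)]
scene bay [([0.601, 0.019, 0.002], 0.76)]
scene bar_knob [([0.514
[... 162 characters left out ...]
04], 0.6)]
scene bar_knob B [([0.581, 0.12, 0.055], 0.85)]
side jug [([0.346, -0.118, 0.0], 0.86), ([0.26, -0.312, 0.002], 0.66), ([0.442, -0.335, 0.004], 0.58)]
side lip [([0.436, -0.126, 0.07], 0.95), ([0.181, -0.282, 0.077], 0.87), ([0.518, -0.376, 0.077], 0.75)]
side mat [([0.445, -0.326, 0.004], 0.66)]
side box [([0.6, -0.012, 0.0], 0.93), ([0.444, -0.321, 0.015], 0.23)]
side well [([0.596, -0.127, 0.006], 0.76), ([0.446, -0.324, 0.014], 0.7)]
side bay [([0.6, 0.021, 0.005], 0.63), ([0.459, -0.333, 0.016], 0.33)]
side bar_knob [([0.51, 0.13, 0.082], 0.84)]
side box B [([0.597, -0.0, 0.011], 0.6)]
side bay B [([0.597, -0.005, 0.011], 0.65)]
side bar_knob B [([0.546, 0.124, 0.054], 0.61)]
```

View pics/w1.png

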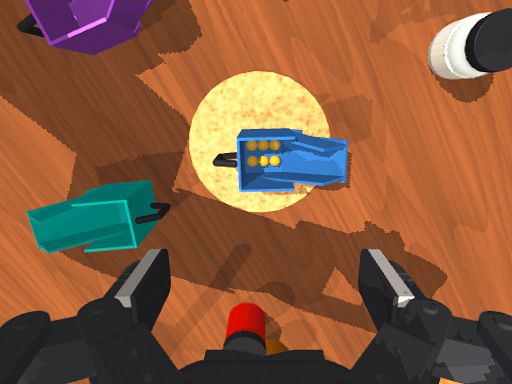

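The wrist view shows the blue jug at (265,160) with six balls, its spout to the image right and well aligned with the fingers. The mat is at (260,140).

Emit:
{"method": "send_rows", "body": {"series": [[[-4, -8, 0], [-10, 6, -30], -1], [[-8, -15, 0], [-20, 12, -80], -1], [[-11.7, -22.1, 0], [-28, 18, -120], -1], [[-11.7, -22.1, 0], [-28, 18, -142], -1], [[-11.7, -22.1, 0], [-28, 18, -142], -1]]}}

```text
time_s: 4.75
eef_pos: [0.416, -0.3158, 0.1276]
eef_rot: [0.184, 0.837, 0.503, 0.112]
wrist_force: [0.0, -0.2, 1.0]
opening: 0.996
grasp_force: 0.0
```

```bash
python3 - <<'E'
from h import *
o=telemetry.get_obs(); q=o['eef_rot']; print(o['eef_pos'],R.from_quat([q[1],q[2],q[3],q[0]]).as_matrix().round(3))
c=cam('wrist','w2.png')
for t in ['jug','lip','mat']: print(t,[(np.round(d['xyz'],3).tolist(),round(d['conf'],2)) for d in spotter.landmark_of(t,'wrist')])
E
```

```text
[ 0.41596156 -0.31579963  0.12764569] [[ 0.47   0.801  0.372]
 [ 0.883 -0.427 -0.195]
 [ 0.003  0.42  -0.908]]
jug [([0.442, -0.331, 0.002], 0.9), ([0.258, -0.316, -0.002], 0.68)]
lip [([0.522, -0.377, 0.075], 0.83), ([0.441, -0.332, 0.002], 0.15)]
mat [([0.438, -0.328, 0.004], 0.47)]
```

View pics/w2.png

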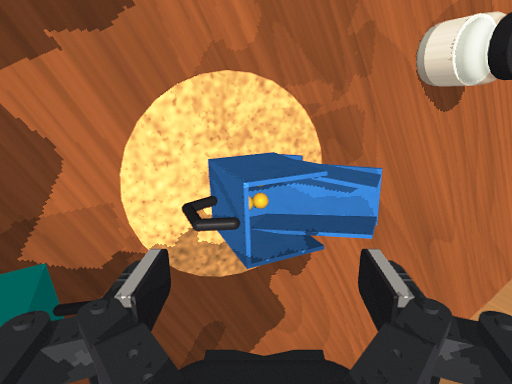

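The view shows the fingers at (140,280) and (385,280) closing along the spout, not across it, so the tool has to turn 90° about its own axis.

Emit:
{"method": "send_rows", "body": {"series": [[[-3.7, 2, 9], [0, 0, 20], -1], [[-7.4, 4, 18], [0, 0, 20], -1], [[-11.2, 5.9, 27.2], [0, 0, 20], -1], [[-15, 7.8, 36.3], [0, 0, 20], -1], [[-18.6, 9.8, 45.4], [0, 0, 20], -1], [[-22.3, 11.7, 54.5], [0, 0, 20], -1], [[-26, 13.7, 63.5], [0, 0, 20], -1], [[-29.8, 15.6, 72.6], [0, 0, 20], -1], [[-33.5, 17.6, 81.7], [0, -4, 0], -1], [[-33.5, 17.6, 81.7], [0, -4, 0], -1]]}}

```text
time_s: 6.2
eef_pos: [0.4173, -0.3211, 0.1294]
eef_rot: [0.21, 0.236, 0.948, -0.05]
wrist_force: [0.7, 0.1, -0.6]
opening: 1.001
grasp_force: 0.0
```

```bash
python3 - <<'E'
from h import *
o=telemetry.get_obs(); q=o['eef_rot']; print(o['eef_pos'],R.from_quat([q[1],q[2],q[3],q[0]]).as_matrix().round(3),o['q'])
c=cam('wrist','w3.png')
for t in ['jug','lip','mat']: print(t,[(np.round(d['xyz'],3).tolist(),round(d['conf'],2)) for d in spotter.landmark_of(t,'wrist')])
E
```

```text
[ 0.41726017 -0.32106044  0.12939074] [[-0.8    0.468  0.374]
 [ 0.427  0.884 -0.193]
 [-0.421  0.005 -0.907]] [-1.0192819  -0.05683955  2.15357584  0.34591128  0.69649474 -2.32920668]
jug [([0.442, -0.33, 0.002], 0.96)]
lip [([0.519, -0.376, 0.078], 0.81)]
mat []
```

View pics/w3.png

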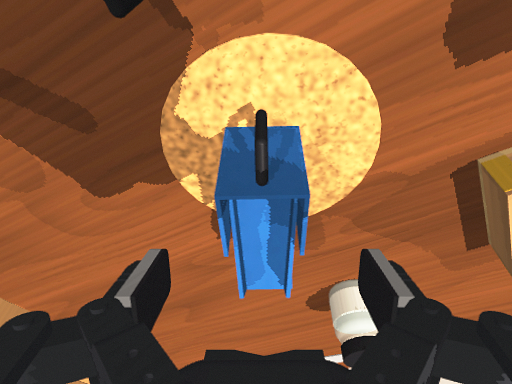

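The jug is now centred between the fingers, with its handle at (262,150) and spout at (265,290). I'll advance and grip.

Emit:
{"method": "send_rows", "body": {"series": [[[0, 0, 0], [12, -6, -30], -1], [[0, 0, 0], [24, -12, -60], -1], [[0, 0, 0], [36, -18, -90], -1], [[0, 0, 0], [36, -18, -90], -1], [[0, 0, 0], [36, -18, -90], 1], [[0, 0, 0], [36, -18, -90], 1], [[0, 0, 0], [36, -18, -90], 1], [[0, 0, 0], [36, -18, -90], 1], [[0, 0, 0], [36, -18, -90], 1], [[0, 0, 0], [36, -18, -90], 1]]}}

```text
time_s: 7.65
eef_pos: [0.4536, -0.34, 0.0413]
eef_rot: [0.211, 0.235, 0.947, -0.051]
wrist_force: [-3.7, 1.4, 8.7]
opening: 0.672
grasp_force: 64.6
```

```bash
cat > pour.py <<'E'
from h import *
o=telemetry.get_obs(); T=o['eef_pos'].copy(); q=o['eef_rot']
lip0=np.array([.5206,-.3748,.079])
v=lip0-np.array([.4536,-.34,.0413])
for th,P in [(0,[.565,-.1265,.16]),(10,[.565,-.1265,.15]),(20,[.565,-.1265,.135]),(30,[.565,-.1265,.12]),(40,[.565,-.1265,.10]),(48,[.565,-.1265,.085]),(55,[.565,-.1265,.08]),(60,[.565,-.1265,.08]),(64,[.565,-.1265,.08]),(68,[.565,-.1265,.08]),(72,[.565,-.1265,.08])]:
    Rt=R.from_euler('y',th,degrees=True)*R.from_euler('z',28,degrees=True)
    tcp=np.array(P)-Rt.apply(v); print(th,(tcp*1000).round(1),Rt.as_rotvec(degrees=True).round(1),'tilt-only shift rel th0' )
E
python3 pour.py
```

```text
0 [ 489.5 -127.2  122.3] [ 0.  0. 28.] tilt-only shift rel th0
10 [ 484.1 -127.2  126. ] [ 2.4  9.8 27.9] tilt-only shift rel th0
20 [ 481.2 -127.2  125.4] [ 4.9 19.6 27.7] tilt-only shift rel th0
30 [ 480.8 -127.2  125.1] [ 7.3 29.4 27.4] tilt-only shift rel th0
40 [ 482.9 -127.2  119.6] [ 9.8 39.2 26.8] tilt-only shift rel th0
48 [ 486.5 -127.2  115.9] [11.7 47.  26.3] tilt-only shift rel th0
55 [ 490.8 -127.2  120.2] [13.4 53.9 25.8] tilt-only shift rel th0
60 [ 494.6 -127.2  126.5] [14.6 58.8 25.4] tilt-only shift rel th0
64 [ 498.  -127.2  131.3] [15.6 62.7 25. ] tilt-only shift rel th0
68 [ 501.8 -127.2  135.9] [16.6 66.6 24.6] tilt-only shift rel th0
72 [ 505.8 -127.2  140.2] [17.6 70.5 24.2] tilt-only shift rel th0
```

Emit:
{"method": "send_rows", "body": {"series": [[[0, 0, 0], [0, 0, 40], 1], [[0, 0, 0], [0, 0, 90], 1], [[0, 0, 0], [0, 0, 130], 1], [[0, 0, 7], [5, 25, 130], 1], [[0, 0, 14], [10, 60, 130], 1], [[0, 0, 21], [20, 100, 130], 1], [[0, 0, 28], [30, 140, 130], 1], [[0, 0, 28], [30, 180, 130], 1], [[0, 0, 28], [30, 210, 130], 1], [[0, 0, 28], [30, 210, 130], 1]]}}

```text
time_s: 8.9
eef_pos: [0.4818, -0.1262, 0.1685]
eef_rot: [0.215, -0.002, 0.977, 0.003]
wrist_force: [0.4, -0.1, -4.1]
opening: 0.675
grasp_force: 66.0
```

```bash
python3 - <<'E'
from h import *
for n in ['side','scene']:
    cam(n,n+'p.png')
    for t in ['jug','lip','well']: print(t,[(np.round(d['xyz'],3).tolist(),round(d['conf'],2)) for d in spotter.landmark_of(t,n)])
E
```

```text
jug [([0.348, -0.118, 0.0], 0.95), ([0.258, -0.316, 0.003], 0.9), ([0.468, -0.127, 0.13], 0.7), ([0.554, -0.126, 0.204], 0.51)]
lip [([0.182, -0.281, 0.078], 0.92)]
well []
jug [([0.47, -0.125, 0.128], 0.95), ([0.26, -0.316, -0.001], 0.68), ([0.35, -0.114, 0.001], 0.58)]
lip [([0.433, -0.127, 0.076], 0.97), ([0.178, -0.282, 0.076], 0.87), ([0.56, -0.129, 0.209], 0.85), ([0.7, 0.269, -0.002], 0.37), ([0.465, -0.11, 0.144], 0.33)]
well [([0.6, -0.126, 0.008], 0.97)]
```

Emit:
{"method": "send_rows", "body": {"series": [[[0, 10, 0], [2, -1, -2], 1], [[0, 20, 0], [-1, -1, -13], 1], [[0, 30, 0], [-1, -1, -33], 1], [[0, 40, 0], [1, -1, -49], 1], [[0, 48, 0], [5, -1, -53], 1], [[0, 53, 0], [8, -1, -50], 1], [[0, 56, 0], [10, -1, -47], 1], [[0, 59, 0], [12, -1, -43], 1], [[0, 62, 0], [14, -1, -40], 1], [[0, 62, 0], [14, -1, -40], 1]]}}

```text
time_s: 10.55
eef_pos: [0.4979, -0.1303, 0.1281]
eef_rot: [-0.317, 0.001, 0.948, 0.003]
wrist_force: [0.5, 0.0, -3.5]
opening: 0.672
grasp_force: 66.0
```

Emit:
{"method": "send_rows", "body": {"series": [[[0, 3, 0], [3, 0, 3], 1], [[0, 6, 0], [6, 0, 6], 1], [[0, 8, 0], [8, 0, 8], 1], [[0, 8, 0], [8, 0, 8], 1], [[0, 8, 0], [8, 0, 8], 1], [[0, 8, 0], [8, 0, 8], 1], [[0, 8, 0], [8, 0, 8], 1], [[0, 8, 0], [8, 0, 8], 1]]}}

```text
time_s: 11.55
eef_pos: [0.505, -0.13, 0.1374]
eef_rot: [-0.383, 0.001, 0.924, 0.002]
wrist_force: [-0.2, 0.3, -2.9]
opening: 0.673
grasp_force: 66.1
```

```bash
python3 - <<'E'
from h import *
ims=[]
for n in ['side','scene']:
    c=cam(n)
    for t in ['lip','ball1']: print(t,[(np.round(d['xyz'],3).tolist(),round(d['conf'],2)) for d in spotter.landmark_of(t,n)])
    u,v=w2pix(c,[.58,-.1265,.05]).astype(int); im=c['pixels'][v-50:v+40,u-60:u+60,::-1]; ims.append(cv2.resize(im,(400,300),interpolation=cv2.INTER_CUBIC))
w=cam('wrist')['pixels'][:,:,::-1]
cv2.imwrite('pics/p2.png',np.hstack(ims+[w[:300]])[:,:] if 0 else np.vstack([np.hstack(ims),cv2.resize(w,(800,300))]))
E
```

```text
lip [([0.179, -0.284, 0.076], 0.97), ([0.565, -0.13, 0.074], 0.96), ([0.434, -0.128, 0.071], 0.89), ([0.466, -0.13, 0.135], 0.23)]
ball1 []
lip [([0.435, -0.128, 0.076], 0.82), ([0.568, -0.132, 0.082], 0.8), ([0.179, -0.282, 0.075], 0.55)]
ball1 [([0.617, -0.132, 0.015], 0.5), ([0.639, -0.142, 0.013], 0.37)]
```

View pics/p2.png

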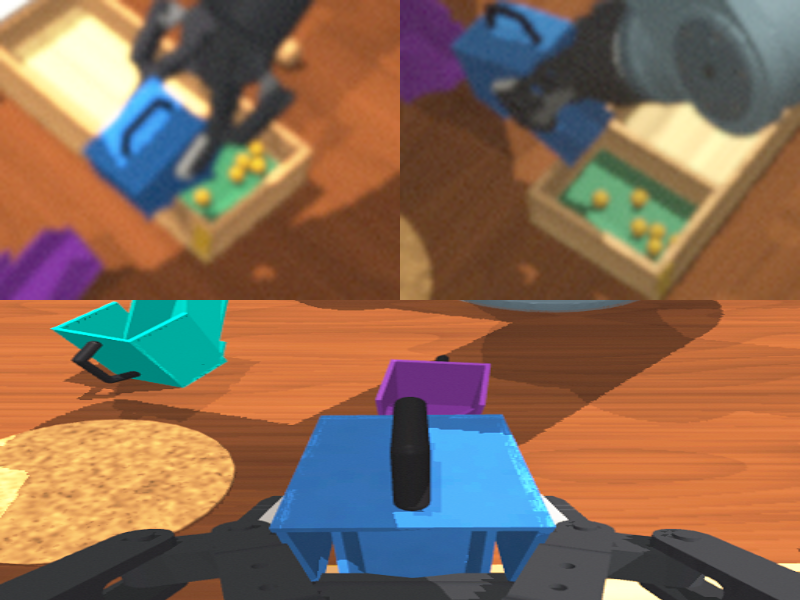

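Both views show balls on the green floor. Five are clear in the scene view around (640,215), and the sixth may be hidden. I'll tip a little further and shake.

Emit:
{"method": "send_rows", "body": {"series": [[[0, 5, 0], [5, 0, 5], 1], [[0, 8, 0], [8, 0, 7], 1], [[0, 4, 0], [8, 0, 7], 1], [[0, 8, 0], [8, 0, 7], 1], [[0, 4, 0], [0, 0, 7], 1], [[0, 8, 0], [8, 0, 7], 1], [[0, 8, 0], [8, 0, 7], 1], [[0, 8, 0], [8, 0, 7], 1], [[0, 8, 0], [8, 0, 7], 1]]}}

```text
time_s: 13.02
eef_pos: [0.5131, -0.1301, 0.1447]
eef_rot: [-0.446, 0.001, 0.895, 0.002]
wrist_force: [-0.2, -0.4, -4.2]
opening: 0.673
grasp_force: 66.3
```

Emit:
{"method": "send_rows", "body": {"series": [[[0, -10, 0], [-5, 0, -5], 1], [[0, -20, 0], [-12, 0, -12], 1], [[0, -30, 0], [-15, 0, -10], 1], [[0, -40, 0], [-15, 0, 5], 1], [[0, -50, 0], [-15, 0, 30], 1], [[0, -60, 0], [-15, -10, 60], 1], [[0, -70, 0], [-20, -40, 80], 1], [[0, -78, 0], [-25, -90, 80], 1], [[0, -78, 0], [-30, -130, 80], 1], [[0, -78, 0], [-30, -150, 80], 1]]}}

```text
time_s: 14.28
eef_pos: [0.4817, -0.2817, 0.2247]
eef_rot: [0.216, 0.0, 0.976, 0.002]
wrist_force: [0.8, -0.2, -3.1]
opening: 0.673
grasp_force: 65.9
```

```bash
python3 - <<'E'
from h import *
o=telemetry.get_obs(); q=o['eef_rot']; print(o['eef_pos'],R.from_quat([q[1],q[2],q[3],q[0]]).as_matrix().round(3))
ims=[]
for n in ['side','scene']:
    c=cam(n)
    for t in ['jug','lip','mat','ball1']: print(t,[(np.round(d['xyz'],3).tolist(),round(d['conf'],2)) for d in spotter.landmark_of(t,n)])
    for P,s in [([.60,-.1265,.02],(60,45)),([.47,-.29,.15],(60,45))]:
        u,v=w2pix(c,P).astype(int); im=c['pixels'][max(v-s[1],0):v+s[1],u-s[0]:u+s[0],::-1]; ims.append(cv2.resize(im,(400,300),interpolation=cv2.INTER_CUBIC))
cv2.imwrite('pics/p3.png',np.vstack([np.hstack(ims[:2]),np.hstack(ims[2:])]))
E
```

```text
[ 0.48167774 -0.28174354  0.22473668] [[-0.907 -0.     0.421]
 [ 0.001  1.     0.003]
 [-0.421  0.004 -0.907]]
jug [([0.348, -0.119, -0.002], 0.9), ([0.258, -0.312, 0.003], 0.83), ([0.47, -0.284, 0.183], 0.7)]
lip [([0.438, -0.127, 0.066], 0.83), ([0.18, -0.281, 0.076], 0.66), ([0.556, -0.284, 0.26], 0.61), ([0.412, 0.391, -0.0], 0.21)]
mat [([0.443, -0.325, 0.001], 0.96)]
ball1 []
jug [([0.348, -0.117, 0.003], 0.73), ([0.47, -0.278, 0.184], 0.68), ([0.257, -0.314, -0.002], 0.58)]
lip [([0.562, -0.278, 0.264], 0.94), ([0.181, -0.284, 0.076], 0.79), ([0.437, -0.126, 0.075], 0.66)]
mat [([0.445, -0.324, 0.003], 0.81), ([0.602, -0.127, 0.005], 0.73)]
ball1 [([0.617, -0.131, 0.015], 0.53), ([0.576, -0.134, 0.014], 0.46), ([0.639, -0.141, 0.01], 0.39), ([0.516, 0.125, 0.085], 0.25)]
```

View pics/p3.png

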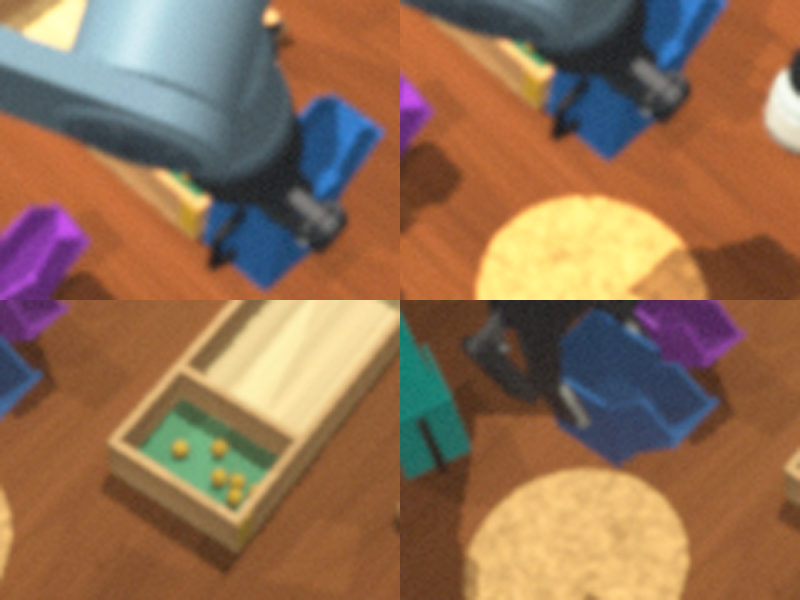

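Five balls show on the green floor, and the strip behind the near wall is hidden. I'll set the jug down on the mat, then look from above.

Emit:
{"method": "send_rows", "body": {"series": [[[0, 0, 0], [-12, -22, -40], 1], [[0, 0, 0], [-24, -44, -90], 1], [[0, 0, 0], [-24, -44, -140], 1], [[0, 0, 0], [-24, -44, -170], 1], [[0, 0, 0], [-24, -44, -177], 1], [[0, 0, 0], [-24, -44, -182], 1], [[0, 0, 0], [-24, -44, -182], 1], [[0, 0, 0], [-24, -44, -183], 0.1], [[0, 0, 0], [-24, -44, -183], -0.6], [[0, 0, 0], [-24, -44, -183], -1]]}}

```text
time_s: 16.02
eef_pos: [0.4595, -0.3247, 0.0423]
eef_rot: [0.216, -0.001, 0.976, 0.001]
wrist_force: [-0.6, -0.5, 0.0]
opening: 0.98
grasp_force: 0.0
```

Emit:
{"method": "send_rows", "body": {"series": [[[0, 0, 0], [0, 0, 0], -1], [[0, 0, 0], [0, 0, 0], -1], [[0, 0, 0], [-16, 0, 36], -1], [[0, 0, 0], [-36, 0, 80], -1], [[0, 0, 0], [-36, 0, 130], -1], [[0, 10, 0], [0, 40, 190], -1], [[0, 20, 0], [40, 80, 230], -1], [[0, 25, 0], [70, 100, 280], -1], [[0, 25, 0], [110, 110, 300], -1], [[0, 25, 0], [110, 110, 300], -1]]}}

```text
time_s: 17.27
eef_pos: [0.5723, -0.2123, 0.3443]
eef_rot: [0.002, -0.002, 1.0, 0.001]
wrist_force: [-0.6, -0.4, 0.1]
opening: 0.999
grasp_force: 0.0
```

```bash
python3 - <<'E'
from h import *
o=telemetry.get_obs(); q=o['eef_rot']; print(o['eef_pos'],R.from_quat([q[1],q[2],q[3],q[0]]).as_matrix().round(3))
cam('wrist','w4.png')
for t in ['jug','mat','well','ball1']: print(t,[(np.round(d['xyz'],3).tolist(),round(d['conf'],2)) for d in spotter.landmark_of(t,'wrist')])
E
```

```text
[ 0.57230496 -0.21234176  0.34429057] [[-1.    -0.004  0.003]
 [-0.004  1.     0.003]
 [-0.003  0.003 -1.   ]]
jug [([0.448, -0.324, 0.001], 0.87), ([0.773, 0.044, -0.001], 0.46)]
mat []
well [([0.603, -0.128, 0.003], 0.9)]
ball1 [([0.646, -0.145, 0.014], 0.58), ([0.635, -0.13, 0.016], 0.55), ([0.576, -0.131, 0.014], 0.52), ([0.621, -0.132, 0.014], 0.48), ([0.651, -0.127, 0.008], 0.46), ([0.606, -0.111, 0.014], 0.38)]
```

View pics/w4.png

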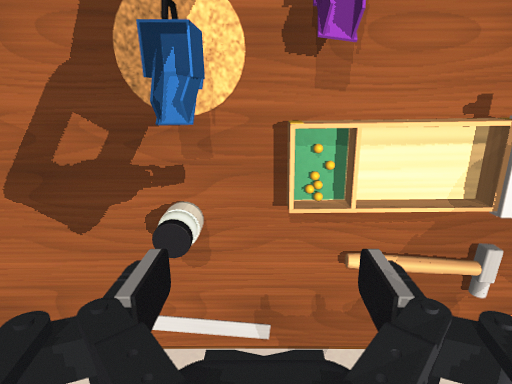

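All six balls are in the small compartment, around (318,172), and the empty blue jug stands on the mat at (170,70). On to the cartons.

Emit:
{"method": "send_rows", "body": {"series": [[[0, 0, 0], [0, 60, 0], -1], [[0, 0, 0], [0, 120, 0], -1], [[0, 0, 0], [0, 180, 0], -1], [[0, 0, 0], [0, 240, 0], -1], [[0, 0, 0], [0, 300, 0], -1], [[0, 0, 0], [0, 360, 0], -1], [[0, 0, 0], [-10, 420, 0], -1], [[0, 0, 0], [-20, 480, 0], -1], [[0, 0, 0], [-20, 530, 0], -1], [[0, 0, 0], [-20, 550, 0], -1]]}}

```text
time_s: 18.77
eef_pos: [0.548, 0.3372, 0.34]
eef_rot: [-0.002, -0.001, 1.0, 0.002]
wrist_force: [1.4, -0.3, 0.7]
opening: 0.997
grasp_force: 0.0
```

```bash
cat > cart.py <<'E'
from h import *
import sys
o=telemetry.get_obs(); print(np.round(o['eef_pos'],4),np.round(o['eef_rot'],3),np.round(o['q'],2))
c=cam('wrist',sys.argv[1])
for t in ['carton1','bar_knob','bay','box','well']: print(t,[(np.round(d['xyz'],3).tolist(),round(d['conf'],2),np.round(w2pix(c,d['xyz'])).tolist()) for d in spotter.landmark_of(t,'wrist')])
E
python3 cart.py w5.png
```

```text
[0.548  0.3372 0.34  ] [-0.002 -0.001  1.     0.002] [ 0.36  0.27  1.28  0.01  1.59 -1.21]
carton1 [([0.411, 0.394, 0.005], 0.8, [304.0, 44.0]), ([0.509, 0.349, -0.004], 0.76, [270.0, 118.0]), ([0.522, 0.419, 0.001], 0.61, [318.0, 128.0]), ([0.411, 0.269, 0.0], 0.6, [212.0, 44.0])]
bar_knob [([0.512, 0.134, 0.08], 0.6, [95.0, 125.0])]
bay [([0.602, 0.022, 0.002], 0.77, [54.0, 180.0]), ([0.511, 0.128, 0.083], 0.3, [88.0, 125.0])]
box [([0.604, -0.014, -0.001], 0.73, [32.0, 181.0])]
well []
```

View pics/w5.png

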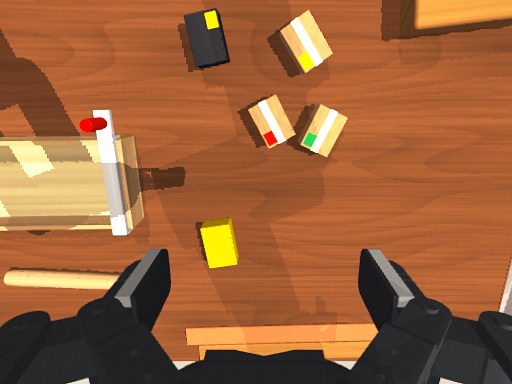

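The wrist view shows the red carton knocked next to the green one, at (270,122) and (323,130). Yellow is at (305,42), and the wax at (218,243) and knob at (95,125) are untouched. I'll fit the top faces.

```bash
cat > fit.py <<'E'
from h import *
from scipy.optimize import minimize
def fit(c,cent,z=.036,name='',L=(.06,.042)):
    # fit rectangle top face maximising brightness contrast inside vs. a thin ring outside
    g=cv2.GaussianBlur(c['pixels'].astype(np.float32),(0,0),.8)
    # segment: cardboard/white vs dark reddish bench: blue+green share
    f=g[:,:,2]+.6*g[:,:,1]
    def samp(x,y,a,l,w):
        s=np.linspace(-1,1,25);S=np.array([(i*l/2,0) for i in s])
        ca,sa=np.cos(a),np.sin(a)
        U,V=np.meshgrid(s*l/2,s*w/2); P=np.stack([x+ca*U-sa*V,y+sa*U+ca*V,0*U+z],-1).reshape(-1,3)
        q=(P-np.array(c['xyz']))@rot(c); q=q*[1,-1,-1]
        uv=cv2.projectPoints(q,np.zeros(3),np.zeros(3),np.array(c['camera_matrix']),np.array(c['dist_coeffs']))[0][:,0].astype(np.float32)
        return cv2.remap(f,uv[:,:1].copy(),uv[:,1:].copy(),cv2.INTER_LINEAR).reshape(25,25)
    def cost(p):
        a=samp(p[0],p[1],p[2],L[0]*.94,L[1]*.92); b=samp(p[0],p[1],p[2],L[0]*1.1,L[1]*1.13)
        ring=np.concatenate([b[0],b[-1],b[:,0],b[:,-1]])
        edge=np.concatenate([a[0],a[-1],a[:,0],a[:,-1]])
        return ring.mean()-edge.mean()
    best=None
    for a in np.radians(np.arange(0,180,15)):
        for dx in (-.006,.006):
            for dy in (-.006,.006):
                r=minimize(cost,[cent[0]+dx,cent[1]+dy,a],method='Nelder-Mead',options=dict(initial_simplex=[[cent[0]+dx,cent[1]+dy,a],[cent[0]+dx+.006,cent[1]+dy,a],[cent[0]+dx,cent[1]+dy+.006,a],[cent[0]+dx,cent[1]+dy,a+.2]]))
                if best is None or r.fun<best.fun: best=r
    x,y,a=best.x
    cs=[w2pix(c,[x+i*L[0]/2*np.cos(a)-j*L[1]/2*np.sin(a),y+i*L[0]/2*np.sin(a)+j*L[1]/2*np.cos(a),z]).round().tolist() for i,j in ((1,1),(1,-1),(-1,-1),(-1,1))]
    print(name,round(x,4),round(y,4),'yaw',round((np.degrees(a)+90)%180-90,1),'cost',round(best.fun,1),cs); return x,y,a,cs
if __name__=='__main__':
    c=cam('wrist'); im=c['pixels'][:,:,::-1].copy()
    for nm,ce in (('red',(.509,.349)),('green',(.522,.419)),('yellow',(.411,.394))):
        r=fit(c,ce,name=nm); cv2.polylines(im,[np.array(r[3],np.int32)],True,(255,0,255),1)
    # box rim edge check from w4 picture pixels needs its own camera pose; here bar corners at z=.058
    for uv in ((93,110),(109,110),(113,235),(130,232)): print(uv,pix2w(c,uv,.058).round(4))
    cv2.imwrite('pics/fit.png',cv2.resize(im[0:240,40:360],(800,600),interpolation=cv2.INTER_CUBIC))
E
python3 fit.py
```

```text
red 0.5114 0.3497 yaw 27.8 cost -154.9 [[250.0, 108.0], [278.0, 92.0], [298.0, 133.0], [270.0, 147.0]]
green 0.5233 0.4204 yaw -25.0 cost -162.5 [[322.0, 102.0], [350.0, 115.0], [329.0, 155.0], [302.0, 143.0]]
yellow 0.4128 0.3926 yaw 33.8 cost -158.5 [[335.0, 51.0], [307.0, 71.0], [282.0, 29.0], [310.0, 7.0]]
(93, 110) [0.4967 0.12   0.058 ]
(109, 110) [0.4967 0.1399 0.058 ]
(113, 235) [0.6696 0.1207 0.058 ]
(130, 232) [0.6651 0.1452 0.058 ]
```

View pics/fit.png

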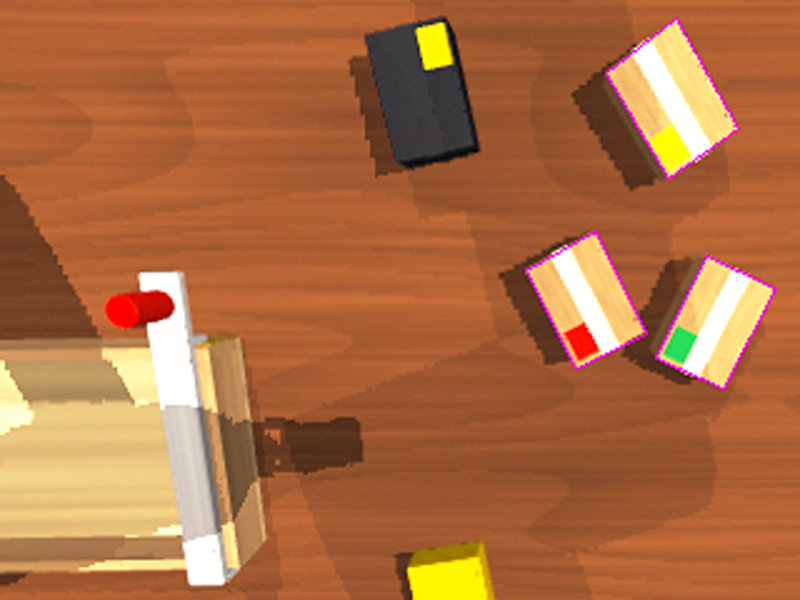

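The magenta outlines sit exactly on the three tops, so the fits are good. I'll start with green, gripping across its 60 mm length.

Emit:
{"method": "send_rows", "body": {"series": [[[0, 0, -10], [-5, 10, 0], -1], [[0, 0, -20], [-10, 20, 0], -1], [[0, 0, -30], [-15, 30, 0], -1], [[0, 0, -40], [-20, 40, 0], -1], [[0, 0, -50], [-25, 50, -20], -1], [[0, 0, -60], [-25, 60, -40], -1], [[0, 0, -70], [-25, 70, -60], -1], [[0, 0, -80], [-25, 80, -90], -1], [[0, 0, -90], [-25, 83, -120], -1], [[0, 0, -100], [-25, 83, -150], -1]]}}

```text
time_s: 20.38
eef_pos: [0.5246, 0.4179, 0.1906]
eef_rot: [0.002, 0.768, 0.64, 0.002]
wrist_force: [-0.3, 1.0, 0.2]
opening: 1.003
grasp_force: 0.0
```

Emit:
{"method": "send_rows", "body": {"series": [[[0, 0, -10], [0, 0, -40], -1], [[0, 0, -15], [0, 0, -80], -1], [[0, 0, -15], [0, 0, -100], -1], [[0, 0, -15], [0, 0, -100], -1]]}}

```text
time_s: 20.88
eef_pos: [0.5236, 0.4178, 0.09]
eef_rot: [0.002, 0.843, 0.538, 0.0]
wrist_force: [-0.4, -0.1, -0.4]
opening: 1.004
grasp_force: 0.0
```

```bash
cat > st.py <<'E'
from h import *
o=telemetry.get_obs(); q=o['eef_rot']; M=R.from_quat([q[1],q[2],q[3],q[0]]).as_matrix()
print(np.round(o['eef_pos'],4),'tool-y yaw',np.degrees(np.arctan2(M[1,1],M[0,1])).round(1),'z',M[:,2].round(3),np.round(o['q'],2),o['time_s'])
E
python3 st.py; python3 - <<'E'
from h import *
for n in ('scene','side'):
    cam(n); print([(np.round(d['xyz'],3).tolist(),round(d['conf'],2)) for d in spotter.landmark_of('carton1',n)])
E
```

```text
[0.5236 0.4178 0.09  ] tool-y yaw -24.9 z [ 0.002 -0.002 -1.   ] [ 0.5   0.53  1.45 -0.    1.16  0.93] 20.875
[([0.408, 0.266, -0.002], 0.81), ([0.41, 0.394, 0.001], 0.76), ([0.524, 0.416, -0.004], 0.71), ([0.514, 0.345, 0.001], 0.68), ([0.301, 0.363, -0.0], 0.61)]
[([0.411, 0.265, -0.001], 0.81), ([0.407, 0.395, 0.001], 0.79), ([0.515, 0.349, 0.002], 0.78), ([0.521, 0.419, -0.001], 0.76), ([0.299, 0.356, -0.003], 0.58)]
```

Emit:
{"method": "send_rows", "body": {"series": [[[0, 0, 0], [0, 2, -40], -1], [[0, 0, 0], [0, 2, -75], -1], [[0, 0, 0], [0, 2, -89], -1], [[0, 0, 0], [0, 2, -89], -1], [[0, 0, 0], [0, 2, -89], 1], [[0, 0, 0], [0, 2, -89], 1], [[0, 0, 0], [0, 2, -89], 1], [[0, 0, 0], [0, 2, -89], 1], [[0, 0, 0], [0, 2, -60], 1], [[0, 0, 0], [0, 2, 40], 1]]}}

```text
time_s: 22.32
eef_pos: [0.5214, 0.4195, 0.0913]
eef_rot: [0.001, 0.843, 0.537, -0.002]
wrist_force: [0.2, 0.0, -0.2]
opening: 0.689
grasp_force: 65.5
```

Emit:
{"method": "send_rows", "body": {"series": [[[0, 0, 5], [10, -50, 30], 1], [[0, 0, 10], [20, -110, 40], 1], [[0, 0, 15], [30, -170, 40], 1], [[0, 0, 20], [45, -230, 40], 1], [[0, 0, 25], [60, -290, 40], 1], [[0, 0, 25], [70, -350, 40], 1], [[0, 0, 25], [78, -410, 30], 1], [[0, 0, 25], [78, -449, 0], 1], [[0, 0, 25], [78, -449, -20], 1], [[0, 0, 25], [78, -449, -20], 1]]}}

```text
time_s: 23.58
eef_pos: [0.6003, -0.0273, 0.072]
eef_rot: [-0.001, 0.707, 0.707, 0.001]
wrist_force: [-0.3, 0.9, -1.4]
opening: 0.691
grasp_force: 65.5
```

```bash
python3 st.py; python3 - <<'E'
from h import *
c=cam('wrist','w6.png')
for t in ['carton1','bay','box','bar_knob']: print(t,[(np.round(d['xyz'],3).tolist(),round(d['conf'],2),np.round(w2pix(c,d['xyz'])).tolist()) for d in spotter.landmark_of(t,'wrist')])
E
```

```text
[ 0.6003 -0.0273  0.072 ] tool-y yaw -0.0 z [ 0.001  0.003 -1.   ] [-0.24  0.42  1.65  0.    1.07 -0.25] 23.575
carton1 [([0.62, -0.133, 0.012], 0.74, [290.0, 343.0]), ([0.598, -0.032, 0.067], 0.66, [259.0, 259.0]), ([0.576, -0.133, 0.012], 0.47, [233.0, 343.0])]
bay [([0.6, 0.022, 0.005], 0.64, [263.0, 135.0])]
box [([0.605, -0.012, 0.002], 0.74, [271.0, 185.0])]
bar_knob []
```

View pics/w6.png

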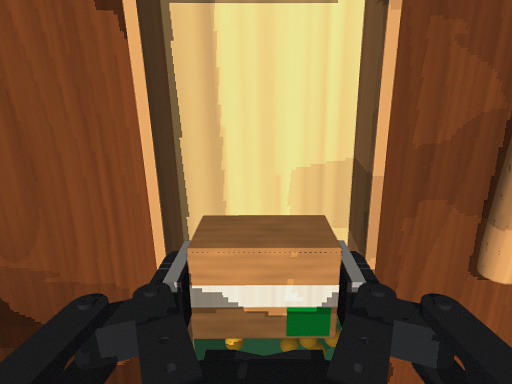

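The green carton is held level and centred between the bay walls, around (266,260). Lower and release.

Emit:
{"method": "send_rows", "body": {"series": [[[0, 0, 0], [1, -2, -30], 1], [[0, 0, 0], [1, -2, -55], 1], [[0, 0, 0], [1, -2, -64], 1], [[0, 0, 0], [1, -2, -64], 1], [[0, 0, 0], [1, -2, -64], -0.65], [[0, 0, 0], [1, -2, -64], -0.65], [[0, 0, 0], [1, -2, -64], -0.65], [[0, 0, 0], [1, -2, -20], -0.65], [[0, 0, 0], [1, 30, 40], -0.65], [[0, 0, 0], [1, 60, 80], -1]]}}

```text
time_s: 25.08
eef_pos: [0.6035, 0.0321, 0.1561]
eef_rot: [0.002, 0.707, 0.707, 0.003]
wrist_force: [1.2, -0.3, 0.1]
opening: 0.995
grasp_force: 0.0
```

Emit:
{"method": "send_rows", "body": {"series": [[[0, 0, 5], [-10, 50, 30], -1], [[0, 0, 10], [-20, 110, 70], -1], [[0, 0, 15], [-30, 170, 80], -1], [[0, 0, 20], [-50, 230, 80], -1], [[0, 0, 28], [-70, 270, 80], -1], [[0, 0, 28], [-89, 300, 50], -1], [[0, 0, 28], [-89, 312, 10], -1], [[0, 0, 28], [-89, 312, -20], -1], [[0, 0, 28], [-89, 312, -20], -1]]}}

```text
time_s: 26.2
eef_pos: [0.5118, 0.3433, 0.1309]
eef_rot: [-0.001, 0.515, 0.857, -0.0]
wrist_force: [0.3, 0.1, 0.1]
opening: 1.001
grasp_force: 0.0
```

```bash
python3 st.py; python3 - <<'E'
from h import *
for n in ('scene','side'):
    cam(n); print([(np.round(d['xyz'],3).tolist(),round(d['conf'],2)) for d in spotter.landmark_of('carton1',n)])
E
```

```text
[0.5118 0.3433 0.1309] tool-y yaw 28.1 z [-0.002  0.001 -1.   ] [ 0.4   0.37  1.58  0.    1.19 -0.09] 26.2
[([0.513, 0.347, 0.001], 0.86), ([0.301, 0.359, -0.003], 0.69), ([0.409, 0.262, 0.0], 0.65)]
[([0.301, 0.358, -0.0], 0.92), ([0.514, 0.349, 0.002], 0.88), ([0.408, 0.267, 0.0], 0.77), ([0.603, -0.033, 0.005], 0.72), ([0.409, 0.396, -0.0], 0.59)]
```

Emit:
{"method": "send_rows", "body": {"series": [[[0, 0, 0], [0, 6, -50], -1], [[0, 0, 0], [0, 6, -100], -1], [[0, 0, 0], [0, 6, -130], -1], [[0, 0, 0], [0, 6, -130], -1], [[0, 0, 0], [0, 6, -130], 1], [[0, 0, 0], [0, 6, -130], 1], [[0, 0, 0], [0, 6, -130], 1], [[0, 0, 0], [0, 6, -130], 1], [[0, 0, 0], [0, 6, -90], 1], [[0, 0, 0], [0, 6, -40], 1]]}}

```text
time_s: 27.65
eef_pos: [0.5134, 0.3497, 0.0947]
eef_rot: [0.0, 0.515, 0.857, 0.002]
wrist_force: [0.8, 0.6, -1.1]
opening: 0.696
grasp_force: 65.2
```

Emit:
{"method": "send_rows", "body": {"series": [[[0, 0, -5], [10, -40, 50], 1], [[0, 0, -10], [20, -80, 80], 1], [[0, 0, -15], [30, -130, 80], 1], [[0, 0, -20], [50, -180, 80], 1], [[0, 0, -28], [70, -230, 80], 1], [[0, 0, -28], [80, -290, 70], 1], [[0, 0, -28], [90, -329, 20], 1], [[0, 0, -28], [90, -329, -10], 1], [[0, 0, -28], [90, -329, -10], 1]]}}

```text
time_s: 28.78
eef_pos: [0.602, 0.0207, 0.0819]
eef_rot: [-0.001, 0.707, 0.707, 0.001]
wrist_force: [-0.2, 0.1, -0.7]
opening: 0.693
grasp_force: 65.2
```

```bash
python3 st.py; python3 - <<'E'
from h import *
for n in ('scene','side'):
    cam(n); print([(np.round(d['xyz'],3).tolist(),round(d['conf'],2)) for d in spotter.landmark_of('carton1',n)])
E
```

```text
[0.602  0.0207 0.0819] tool-y yaw -0.0 z [-0.     0.002 -1.   ] [-0.16  0.41  1.64  0.    1.09 -0.16] 28.775
[([0.606, -0.031, 0.004], 0.86), ([0.604, 0.02, 0.078], 0.8), ([0.694, -0.338, 0.002], 0.5)]
[([0.604, -0.034, 0.005], 0.81), ([0.303, 0.36, -0.002], 0.79), ([0.408, 0.391, -0.001], 0.63), ([0.41, 0.265, -0.003], 0.61), ([0.609, 0.021, 0.084], 0.58), ([0.6, 0.018, 0.002], 0.41)]
```

Emit:
{"method": "send_rows", "body": {"series": [[[0, 0, 0], [0, 1, -40], 1], [[0, 0, 0], [0, 1, -65], 1], [[0, 0, 0], [0, 1, -74], 1], [[0, 0, 0], [0, 1, -74], 1], [[0, 0, 0], [0, 1, -74], -0.65], [[0, 0, 0], [0, 1, -74], -0.65], [[0, 0, 0], [0, 1, -74], -0.65], [[0, 0, 0], [0, 1, -30], -0.65], [[0, 0, 0], [0, 10, 30], -0.65], [[0, 0, 0], [0, 40, 80], -1]]}}

```text
time_s: 30.22
eef_pos: [0.6046, 0.0602, 0.1661]
eef_rot: [0.002, 0.708, 0.706, 0.002]
wrist_force: [0.2, 0.1, 0.1]
opening: 0.993
grasp_force: 0.0
```

Emit:
{"method": "send_rows", "body": {"series": [[[0, 0, 5], [-30, 50, 20], -1], [[0, 0, 10], [-60, 100, 40], -1], [[0, 0, 15], [-90, 150, 50], -1], [[0, 0, 20], [-120, 200, 50], -1], [[0, 0, 27], [-150, 250, 40], -1], [[0, 0, 34], [-175, 290, 20], -1], [[0, 0, 34], [-189, 331, 0], -1], [[0, 0, 34], [-189, 331, -30], -1], [[0, 0, 34], [-189, 331, -30], -1]]}}

```text
time_s: 31.35
eef_pos: [0.4129, 0.3913, 0.1313]
eef_rot: [-0.001, 0.469, 0.883, -0.0]
wrist_force: [0.6, -0.8, -0.3]
opening: 1.001
grasp_force: 0.0
```

```bash
python3 st.py; python3 - <<'E'
from h import *
for n in ('scene','side'):
    cam(n); print([(np.round(d['xyz'],3).tolist(),round(d['conf'],2)) for d in spotter.landmark_of('carton1',n)])
E
```

```text
[0.4129 0.3913 0.1313] tool-y yaw 34.1 z [-0.001  0.001 -1.   ] [ 0.55  0.28  1.71  0.    1.16 -0.05] 31.35
[([0.304, 0.36, -0.004], 0.82), ([0.607, -0.033, 0.003], 0.72), ([0.609, 0.02, 0.005], 0.63), ([0.405, 0.262, -0.0], 0.52)]
[([0.301, 0.358, -0.0], 0.74), ([0.604, -0.031, 0.006], 0.59), ([0.407, 0.395, 0.001], 0.52), ([0.599, -0.012, -0.001], 0.33)]
```

Emit:
{"method": "send_rows", "body": {"series": [[[0, 0, 0], [0, 1, -50], -1], [[0, 0, 0], [0, 1, -100], -1], [[0, 0, 0], [0, 1, -130], -1], [[0, 0, 0], [0, 1, -130], -1], [[0, 0, 0], [0, 1, -130], 1], [[0, 0, 0], [0, 1, -130], 1], [[0, 0, 0], [0, 1, -130], 1], [[0, 0, 0], [0, 1, -130], 1], [[0, 0, 0], [0, 1, -90], 1], [[0, 0, 0], [0, 1, -40], 1]]}}

```text
time_s: 32.8
eef_pos: [0.4144, 0.3926, 0.0948]
eef_rot: [0.0, 0.469, 0.883, 0.002]
wrist_force: [0.3, 1.5, -1.1]
opening: 0.69
grasp_force: 65.2
```

Emit:
{"method": "send_rows", "body": {"series": [[[0, 0, -5], [30, -35, 40], 1], [[0, 0, -10], [60, -70, 80], 1], [[0, 0, -16], [90, -110, 90], 1], [[0, 0, -22], [120, -160, 90], 1], [[0, 0, -28], [150, -210, 90], 1], [[0, 0, -34], [180, -260, 80], 1], [[0, 0, -34], [189, -300, 60], 1], [[0, 0, -34], [189, -319, 20], 1], [[0, 0, -34], [189, -319, -10], 1], [[0, 0, -34], [189, -319, -10], 1]]}}

```text
time_s: 34.05
eef_pos: [0.6021, 0.0738, 0.082]
eef_rot: [-0.001, 0.707, 0.707, 0.001]
wrist_force: [-0.1, -0.3, -1.1]
opening: 0.693
grasp_force: 65.3
```

```bash
python3 st.py; python3 - <<'E'
from h import *
for n in ('scene','side'):
    cam(n); print([(np.round(d['xyz'],3).tolist(),round(d['conf'],2)) for d in spotter.landmark_of('carton1',n)],[(np.round(d['xyz'],3).tolist(),round(d['conf'],2)) for d in spotter.landmark_of('bar_knob',n)])
E
```

```text
[0.6021 0.0738 0.082 ] tool-y yaw -0.0 z [ 0.     0.002 -1.   ] [-0.07  0.42  1.63  0.    1.09 -0.08] 34.05
[([0.605, -0.032, 0.001], 0.9), ([0.603, 0.077, 0.075], 0.81), ([0.609, 0.022, 0.006], 0.57), ([0.408, 0.262, 0.001], 0.55), ([0.304, 0.36, -0.002], 0.5)] []
[([0.603, -0.032, 0.002], 0.76), ([0.301, 0.36, -0.003], 0.66), ([0.61, 0.024, 0.01], 0.62), ([0.603, 0.078, 0.078], 0.62), ([0.409, 0.266, -0.001], 0.52)] [([0.513, 0.129, 0.085], 0.52), ([0.694, -0.338, 0.001], 0.15)]
```

Emit:
{"method": "send_rows", "body": {"series": [[[0, 0, 0], [0, 1, -40], 1], [[0, 0, 0], [0, 1, -65], 1], [[0, 0, 0], [0, 1, -74], 1], [[0, 0, 0], [0, 1, -74], 1], [[0, 0, 0], [0, 1, -74], -0.65], [[0, 0, 0], [0, 1, -74], -0.65], [[0, 0, 0], [0, 1, -74], -0.65], [[0, 0, 0], [0, 1, -30], -0.65], [[0, 0, 0], [0, 1, 30], -0.65], [[0, 0, 0], [-20, 1, 90], -1]]}}

```text
time_s: 35.6
eef_pos: [0.5848, 0.0748, 0.1749]
eef_rot: [0.002, 0.707, 0.707, 0.002]
wrist_force: [0.5, -0.7, 0.6]
opening: 0.996
grasp_force: 0.0
```

Emit:
{"method": "send_rows", "body": {"series": [[[0, 0, 0], [-20, 0, 50], -1], [[0, 0, 0], [-50, 10, 100], -1], [[0, 0, 0], [-60, 10, 150], -1], [[0, 0, 0], [-60, 0, 200], -1], [[0, 0, 0], [-60, 0, 200], -1]]}}

```text
time_s: 36.22
eef_pos: [0.526, 0.0745, 0.3784]
eef_rot: [0.005, 0.707, 0.707, 0.005]
wrist_force: [0.3, -0.8, -0.4]
opening: 1.0
grasp_force: 0.0
```

```bash
python3 st.py; python3 - <<'E'
from h import *
c=cam('wrist','w7.png')
for t in ['carton1','bar_knob','ball1','well','bay']: print(t,[(np.round(d['xyz'],3).tolist(),round(d['conf'],2)) for d in spotter.landmark_of(t,'wrist')])
E
```

```text
[0.526  0.0745 0.3784] tool-y yaw 0.0 z [ 0.014  0.    -1.   ] [-0.08 -0.01  1.52  0.    1.62 -0.08] 36.225
carton1 [([0.601, 0.078, 0.01], 0.79), ([0.599, 0.024, 0.001], 0.68), ([0.606, -0.033, 0.006], 0.66), ([0.41, 0.268, -0.001], 0.62), ([0.692, -0.337, -0.0], 0.31)]
bar_knob [([0.51, 0.13, 0.083], 0.67)]
ball1 [([0.633, -0.128, 0.016], 0.59), ([0.644, -0.144, 0.01], 0.57), ([0.62, -0.134, 0.011], 0.51), ([0.603, -0.115, 0.013], 0.49), ([0.574, -0.133, 0.014], 0.48), ([0.651, -0.126, 0.014], 0.37)]
well [([0.6, -0.129, 0.002], 0.96)]
bay []
```

View pics/w7.png

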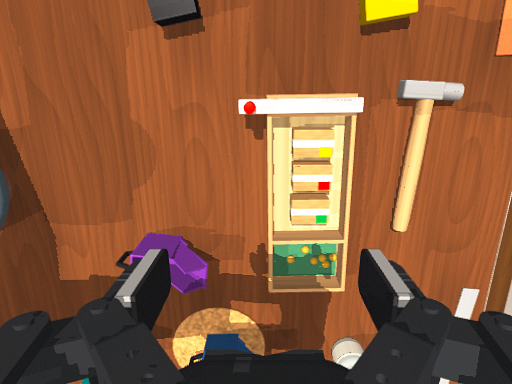

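The picture shows three cartons side by side, marks up, at (313,140–212). The six balls are in the green well and the bar is at home with its knob at (250,108). I'll turn the tool so the fingers close along the slide direction and go to the knob.

Emit:
{"method": "send_rows", "body": {"series": [[[0, 0, 10], [-2, 10, 0], -1], [[0, 0, 20], [-4, 20, -10], -1], [[0, 0, 30], [-6, 30, -20], -1], [[0, 0, 40], [-8, 40, -40], -1], [[0, 0, 50], [-10, 50, -60], -1], [[0, 0, 60], [-12, 54, -90], -1], [[0, 0, 70], [-14, 54, -130], -1], [[0, 0, 80], [-14, 54, -170], -1], [[0, 0, 90], [-14, 54, -210], -1], [[0, 0, 90], [-14, 54, -210], -1]]}}

```text
time_s: 37.78
eef_pos: [0.5069, 0.129, 0.159]
eef_rot: [-0.005, 0.001, 1.0, 0.002]
wrist_force: [0.8, -0.1, 0.3]
opening: 0.998
grasp_force: 0.0
```

```bash
python3 st.py; python3 - <<'E'
from h import *
for n in ('wrist','scene','side'):
    c=cam(n); print([(np.round(d['xyz'],3).tolist(),round(d['conf'],2)) for d in spotter.landmark_of('bar_knob',n)])
    if n=='wrist':
        p=c['pixels'].astype(int); m=((p[...,0]>150)&(p[...,1]<60)&(p[...,2]<60)).astype(np.uint8); k,l,s,ce=cv2.connectedComponentsWithStats(m)
        for i in range(1,k):
            if s[i][4]>30: print(s[i],ce[i],pix2w(c,ce[i],.085).round(4))
E
```

```text
[0.5069 0.129  0.159 ] tool-y yaw 89.9 z [-0.01   0.005 -1.   ] [ 0.02  0.15  1.8   0.01  1.2  -1.55] 37.775
[([0.514, 0.133, 0.083], 0.81), ([0.603, -0.013, -0.002], 0.37)]
[255 190  21  35 582] [265.16494845 207.65120275] [0.5094 0.1312 0.085 ]
[([0.515, 0.125, 0.082], 0.65), ([0.603, -0.014, 0.001], 0.21)]
[([0.512, 0.131, 0.084], 0.58), ([0.601, -0.01, -0.001], 0.34)]
```

Emit:
{"method": "send_rows", "body": {"series": [[[0, 0, 0], [5, 1, -40], -1], [[0, 0, 0], [5, 1, -80], -1], [[0, 0, 0], [5, 1, -93], -1], [[0, 0, 0], [5, 1, -93], -1], [[0, 0, 0], [5, 1, -93], 1], [[0, 0, 0], [5, 1, -93], 1], [[0, 0, 0], [5, 1, -93], 1], [[0, 0, 0], [5, 1, -93], 1], [[0, 0, 0], [5, 1, -93], 1], [[0, 0, 0], [5, 1, -93], 1]]}}

```text
time_s: 39.33
eef_pos: [0.5155, 0.13, 0.0707]
eef_rot: [-0.0, -0.0, 1.0, 0.002]
wrist_force: [-2.8, -0.9, 5.3]
opening: 0.162
grasp_force: 58.4
```

Emit:
{"method": "send_rows", "body": {"series": [[[0, 0, 0], [0, -20, 0], 1], [[0, 0, 0], [0, -50, 0], 1], [[0, 0, 0], [0, -80, 0], 1], [[0, 0, 0], [0, -110, 0], 1], [[0, 0, 0], [0, -140, 0], 1], [[0, 0, 0], [0, -170, 0], 1], [[0, 0, 0], [0, -195, 0], 1], [[0, 0, 0], [0, -208, 0], 1], [[0, 0, 0], [0, -211, 0], 1], [[0, 0, 0], [0, -211, 0], 1]]}}

```text
time_s: 40.58
eef_pos: [0.5183, -0.0822, 0.0708]
eef_rot: [0.003, 0.0, 1.0, 0.002]
wrist_force: [10.3, -1.4, -5.4]
opening: 0.166
grasp_force: 58.8
```

```bash
python3 st.py; python3 - <<'E'
from h import *
for n in ('scene','side'):
    c=cam(n,n+'b.png'); print([(np.round(d['xyz'],3).tolist(),round(d['conf'],2)) for d in spotter.landmark_of('bar_knob',n)])
E
```

```text
[ 0.5183 -0.0822  0.0708] tool-y yaw 90.0 z [ 0.006  0.003 -1.   ] [-0.39  0.27  1.86  0.01  1.01 -1.96] 40.575
[([0.519, -0.085, 0.081], 0.67), ([0.618, -0.132, 0.018], 0.23)]
[([0.514, -0.085, 0.083], 0.62)]
```

Emit:
{"method": "send_rows", "body": {"series": [[[0, 0, 0], [2, -3, 0], 1], [[0, 0, 0], [2, -3, 0], 1], [[0, 0, 0], [2, -3, 0], 1]]}}

```text
time_s: 41.15
eef_pos: [0.5183, -0.0839, 0.0707]
eef_rot: [0.001, -0.0, 1.0, 0.002]
wrist_force: [3.9, 4.6, 4.7]
opening: 0.165
grasp_force: 59.9
```

Emit:
{"method": "send_rows", "body": {"series": [[[0, 0, 0], [0, 25, 0], 1], [[0, 0, 0], [-1, 55, 0], 1], [[0, 0, 0], [-1, 85, 0], 1], [[0, 0, 0], [-2, 115, 0], 1], [[0, 0, 0], [-2, 145, 0], 1], [[0, 0, 0], [-2, 175, 0], 1], [[0, 0, 0], [-2, 200, 0], 1], [[0, 0, 0], [-2, 212, 0], 1], [[0, 0, 0], [-2, 216, 0], 1], [[0, 0, 0], [-2, 216, 0], 1]]}}

```text
time_s: 42.4
eef_pos: [0.5155, 0.1303, 0.0707]
eef_rot: [-0.001, -0.001, 1.0, 0.001]
wrist_force: [-1.9, -6.0, 8.8]
opening: 0.163
grasp_force: 60.4
```

The travel was 214 mm, with stop contact felt at both ends. Release and retreat.

Emit:
{"method": "send_rows", "body": {"series": [[[0, 0, 0], [0, -1, 0], 0.3], [[0, 0, 0], [0, -1, 0], -0.3], [[0, 0, 0], [0, -1, 0], -1], [[0, 0, 0], [0, -1, 0], -1], [[0, 0, 0], [0, -1, 0], -1], [[0, 0, 0], [0, -1, 50], -1], [[0, 0, 0], [0, -1, 110], -1], [[0, 0, 0], [-30, 10, 170], -1], [[0, 0, 0], [-60, 40, 220], -1], [[0, 0, 0], [-60, 40, 220], -1]]}}

```text
time_s: 43.65
eef_pos: [0.4558, 0.1736, 0.2946]
eef_rot: [0.003, -0.001, 1.0, 0.003]
wrist_force: [0.8, -0.1, -0.2]
opening: 0.997
grasp_force: 0.0
```

```bash
python3 st.py; python3 - <<'E'
from h import *
ims=[]
for n in ('scene','side'):
    c=cam(n)
    for t in ['bar_knob','carton1','jug','mat','ball1','glue','wax','mallet']: print(n,t,[(np.round(d['xyz'],3).tolist(),round(d['conf'],2)) for d in spotter.landmark_of(t,n)])
    ims.append(cv2.resize(c['pixels'][110:350,100:400,::-1],(400,320),interpolation=cv2.INTER_CUBIC))
cv2.imwrite('pics/end.png',np.hstack(ims))
E
```

```text
[0.4558 0.1736 0.2946] tool-y yaw 90.2 z [ 0.007  0.006 -1.   ] [ 0.12 -0.07  1.75  0.01  1.46 -1.46] 43.65
scene bar_knob [([0.515, 0.128, 0.083], 0.89)]
scene carton1 [([0.601, 0.081, 0.006], 0.91), ([0.607, -0.032, 0.004], 0.77), ([0.619, -0.132, 0.018], 0.72), ([0.609, 0.021, 0.009], 0.69), ([0.404, 0.263, -0.001], 0.68), ([0.302, 0.357, -0.002], 0.66)]
scene jug [([0.348, -0.116, 0.0], 0.82), ([0.447, -0.32, 0.002], 0.8), ([0.259, -0.315, -0.0], 0.58)]
scene mat [([0.445, -0.325, 0.004], 0.58), ([0.602, -0.126, 0.009], 0.51)]
scene ball1 [([0.64, -0.142, 0.012], 0.54), ([0.578, -0.134, 0.018], 0.53), ([0.617, -0.13, 0.015], 0.36)]
scene glue [([0.695, -0.343, 0.001], 0.78), ([0.576, -0.133, 0.02], 0.15)]
scene wax [([0.446, -0.323, 0.0], 0.68), ([0.701, 0.269, -0.003], 0.6), ([0.621, -0.131, 0.016], 0.21)]
scene mallet [([0.769, 0.041, 0.003], 0.87), ([0.599, -0.126, 0.005], 0.46)]
side bar_knob [([0.51, 0.125, 0.081], 0.62)]
side carton1 [([0.61, 0.024, 0.007], 0.77), ([0.41, 0.267, 0.001], 0.77), ([0.604, -0.032, 0.004], 0.76), ([0.301, 0.358, -0.001], 0.71), ([0.6, 0.078, 0.006], 0.66)]
side jug [([0.448, -0.328, 0.001], 0.86), ([0.257, -0.313, -0.0], 0.75), ([0.347, -0.116, 0.002], 0.73)]
side mat [([0.445, -0.331, 0.001], 0.69)]
side ball1 [([0.654, -0.132, 0.016], 0.36)]
side glue [([0.698, -0.336, 0.002], 0.74), ([0.513, 0.126, 0.085], 0.72)]
side wax [([0.703, 0.265, 0.001], 0.68)]
side mallet [([0.77, 0.042, -0.004], 0.65)]
```

View pics/end.png

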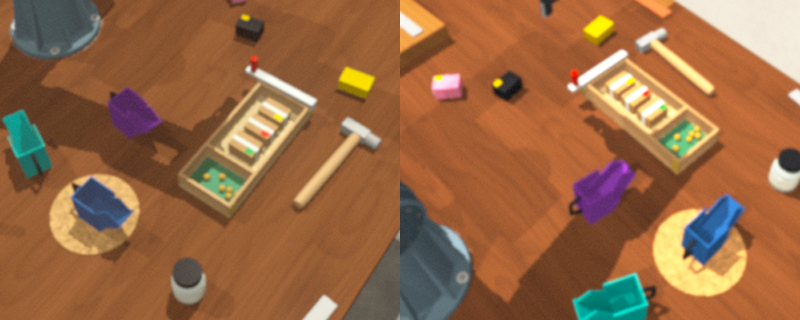

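Both views show everything in place: three cartons flat around (258,130), balls in the well at (218,182), the bar at home with its knob at (254,63), and the jug upright on the mat at (100,205). Handing in.

```bash
python3 -c "
from bench import ctrl
print(ctrl.hand_in())"
```

```text
the job is handed in; nothing more can be done
None
```

The job is handed in, with no verdict returned: my last pictures showed all six balls in the small compartment, the three cartons on the bench lying flat and mark-up in the long one, the bar back home after a full 214 mm slide and return, and the empty jug upright on its mat.

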